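Unlock the key box at the vehicle desk

ROBOT

A 6-joint arm with a two-finger parallel gripper is mounted at the origin on the work surface. World frame = base frame: x ahead of the robot, y to its left, z up, the work surface at z = 0. Lengths are in m, angles in rad, forces in N, time in s.
With the tool pointing down it reaches from about 0.375 to 0.9 m from the base axis. Payload 3.1 kg.
Tool frame: the origin (TCP) lies between the finger pads; the fingertips stand 17 mm ahead of it and the grasp point (between the pads) lies 2 mm behind it (robot.nose_length is the distance from the TCP to the fingertips, in m); z points along the fingers, y is the line along which they close (so a half turn about z gives the same grasp; the last joint's range is limited). The gripper opens to 87 mm and grips with 3 to 60 N. Pads are 19 mm wide; open, the fingers measure 117 mm over their backs; the gripper's body (75 mm by 190 mm) begins 51 mm behind the grasp point.
Start: joints at [1.073, 0.527, 1.433, -0, 1.181, -0.178], TCP at [0.196, 0.593, 0.24] pointing down, gripper open.
Joint ranges: [-3.08, 3.08], [-0.75, 2.2], [0.22, 2.44], [-1.43, 4.57], [0, 2.65], [-2.85, 2.85]. Speed limits (rad/s): [2.79, 2.79, 3.14, 3.14, 3.14, 3.14].

INTERFACE

Orientations are given as a unit quaternion [x, y, z, w].
In Python, from rig import robot, cams gives the robot as it stands.
- The arm moves only by the shell command python3 -m pendant 'ROWS' [FORCE]. ROWS is JSON, a list of rows, each an object with "jaw": the opening, from 0 (shut) to 1 (fully open); "linear": the shift along the tool's x, y, z in cm, a list of three; "twist": the turn about the tool's z in degrees. A call has 1 to 12 rows; each row shifts and turns the commanded pose from where the row before left it, along the tool's axes as they then stand; what a row does not reach is not made up. A row lasts 1/12 s, in which the tool goes at most 41.7 mm and 7.16 degrees, less where a joint would pass 70% of its speed; a pose out of reach is approached as far as the arm can. A call is refused whole if a number of a shift passes 4.17 or a number of a turn 7.16, either way. A call with a gripper value outside its range is refused whole. The fingers move at their own pace and stop on an object; FORCE is the grip in N (left out, the last holds). Time passes only in rows, so rows that do not move let the fingers close. It gives the time, the measured TCP pose, the force, the opening and the grip force at its end, in the units of the state.
- robot.get_obs(): the state, without advancing time (a new reading comes with each control period).
- cams.camera(name): name is "scene" or "top" or "wrist"; returns a dict with "color" (384x512x3 uint8, blue, green, red), "depth" (384x512 float32, m along the optical axis (not along the pixel's ray), 0 where there is no reading), "fov_y" (degrees; the focal length in pixels is half the picture's height over the tangent of half this angle, whatever the lens; pixels are square), "cx", "cy" (the principal point, pixels), "k1" (the pictures are not rectified: a ray, as slopes to the right and down, at radius r is drawn at 1 + k1 r^2 times it, then the intrinsics apply), "view" (4x4, takes a point from world to camera coordinates). Camera axes: x right, y down, z forward; pixel columns grow to the right and rows downward; lengths in m; the calibration is good to about 2 mm. A picture is of the moment at which its call begins.
- robot.hand_in(): hands the job in; it is judged then, once.
The state is a dict: "time": time; "q": joint angles; "joint_velocities": joint speeds; "joint_torque": joint torques, N m; "position": TCP position; "tool_rot": TCP orientation; "ft_force": force on the tool from outside, world axes, zero at the start; "moment": the same for the moment, N m; "grip_width": finger opening in m; "grip_force": force on a finger pad.
Only numpy, scipy, OpenCV 4.12 (cv2) and the standard library are available. Lean on these libraries where they do the work, as an engineer would, in place of code of your own. Each camera call takes 0.05 s, during which the arm holds its last target. There are 200 camera calls.

TASK

Take the key with the red head out of the wooden key stand, push it fully into the brass lock in the lid of the black key box, and then turn it clockwise (seen from above) as far as it goes to unlock the box. Let go and leave the key upright and fully home in the lock, still turned.

Things in the scene. Friction and masses are not known exactly. Their poses are not given: they have to be found in the camera images.
- red_key_head (a point): Middle of the red key's head: 38 mm wide (x), 14 thick (y; grip across this), 46 high (z up). Below it a collar 38 x 18, 23 to 29 mm under this point, then a flat steel blade 20 wide (x), 6 thick (y), 36 long, tapered to 14 x 3 over the last 9; tip 65 mm under this point. Half-turn symmetric, about 70 g. Stands upright, blade 36 mm deep, in the stand.
- key_stand: Fixed light wooden block 60 x 230 mm (x, y), 50 high; origin at the centre of its underside. A row of three slots 75 mm apart along y holds three like keys, heads red, blue and yellow in any order; their collars rest on its top.
- keyway (a point): Centre of the keyway's mouth on top of the brass lock in the lid of the fixed black box (180 x 240, 85 high), 89 mm above the desk; turns with the lock. Slot 26 long (x), 11 wide (y), 35 deep, 4 mm 45 degree bevel at its mouth; steel ring round it, radii 23.5 and 38, 1 mm higher. Key fully home: head's middle 30 mm above this point. The blade has 14 degrees of play before it turns the lock.
- lock (a joint): Lock angle in rad, grows clockwise seen from above. Starts at 0 to 0.3 (locked), stops at 1.2 (unlocked). Light friction, 0.06 N m; it stays where it is left. At 0 the slot points to the red dot on the lid, at 1.2 to the green dot.
Not all that is in view belongs to the job. Of the things like the part that bears red_key_head, leave any that is green or pink; of the rest the larger one is meant.

How it is judged:
By the outcome, as a careful person would: the job done as asked, in the order asked, and still so for the second after the job is handed in, with the robot touching nothing.
It also fails if it takes over 38 s, if anything falls off the work surface, if the arm or the gripper's body presses on something with over 40 N, if the wrist force passes 120 N, or if a joint passes its speed limit or range.

## Working session

There is one attempt and no reset: what is moved stays moved. The work goes in short steps, Python scripts to look and compute and a shell command to move; the robot and the scene stay as the last step left them, time stands still between calls to the robot, and variables do not carry over. Pictures are saved under pics/ and viewed, at most 10 in all, crops included, and the job is handed in when it is done.

```bash
mkdir -p pics; cat > h.py <<'E'
import numpy as np, cv2
from rig import robot, cams
def shot(n,f):
    c=cams.camera(n); cv2.imwrite(f'pics/{f}.png',c['color']); np.savez(f'pics/{f}.npz',**c); return c
def load(f): return dict(np.load(f'pics/{f}.npz'))
def K(c):
    f=192/np.tan(np.radians(float(c['fov_y']))/2); return np.array([[f,0,c['cx']],[0,f,c['cy']],[0,0,1.]])
def ray(c,u,v):
    d=np.array([float(c['k1']),0,0,0,0.])
    return cv2.undistortPoints(np.array([[[u,v]]],float),K(c),d)[0,0]
def w(c,u,v,z=None):
    s=ray(c,u,v); V=np.linalg.inv(c['view']); d=np.array([s[0],s[1],1.])
    if z is None:
        t=float(c['depth'][int(round(v)),int(round(u))])
    else: t=(z-V[2,3])/(V[:3,:3]@d)[2]
    return V[:3,:3]@(d*t)+V[:3,3]
E
python3 - <<'E'
from h import *
a=shot('top','top0');b=shot('scene','sc0')
for c in(a,b): print(c['fov_y'],c['cx'],c['cy'],c['k1'],np.round(np.linalg.inv(c['view']),3))
cv2.imwrite('pics/t.png',cv2.resize(a['color'],(800,600),interpolation=cv2.INTER_CUBIC))
cv2.imwrite('pics/s.png',cv2.resize(b['color'],(800,600),interpolation=cv2.INTER_CUBIC))
print(robot.get_obs())
E
```

```text
52.9756840982333 263.5060020269767 185.77176084995511 -0.06286169448900533 [[-0.014 -0.997  0.075  0.466]
 [-1.     0.013 -0.012 -0.001]
 [ 0.011 -0.075 -0.997  0.862]
 [ 0.     0.     0.     1.   ]]
45.513242006507824 259.0916502924409 190.148472546776 -0.13928576993506975 [[-0.84   0.323 -0.437  0.928]
 [ 0.543  0.502 -0.673  0.664]
 [ 0.002 -0.802 -0.597  0.669]
 [ 0.     0.     0.     1.   ]]
{'time': 0.1, 'q': array([ 1.07351615e+00,  5.28354915e-01,  1.43377089e+00, -9.08676335e-06,
        1.18141747e+00, -1.78512450e-01]), 'joint_velocities': array([ 7.18899404e-05, -2.50379169e-03, -2.73265985e-03, -6.95169923e-04,
        2.03566329e-03,  1.44478008e-04]), 'joint_torque': array([-6.76499967e-04, -4.40988243e+01, -1.77150410e+01,  6.34422270e-02,
        5.34047058e-02, -3.15062391e-05]), 'position': array([0.19554936, 0.59295755, 0.23868175]), 'tool_rot': array([ 1.58708127e-01,  9.87325063e-01, -9.21553556e-04, -3.19354427e-04]), 'ft_force': array([-0.41876351,  0.55626082,  0.47414616]), 'moment': array([0.01160593, 0.0448588 , 0.02657377]), 'grip_force': 0.0, 'grip_width': 0.08713854300602913}
```

View pics/t.png

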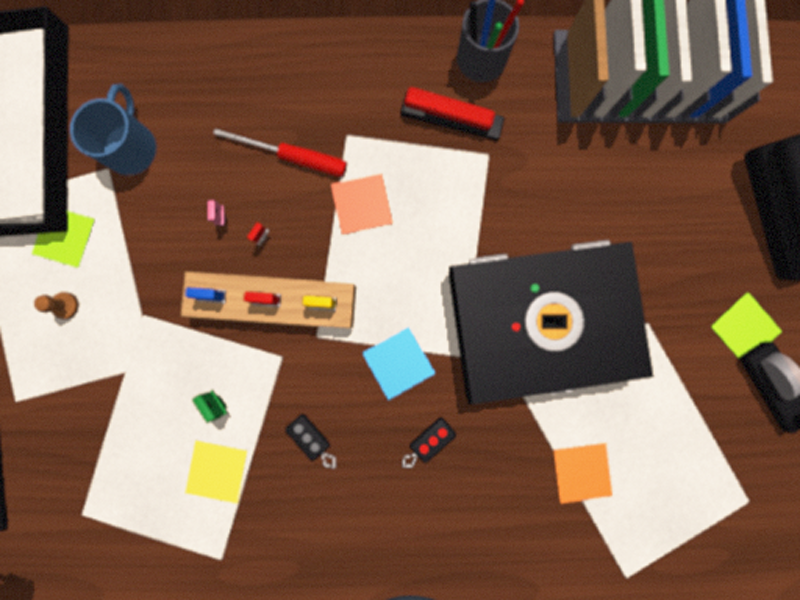

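View pics/s.png

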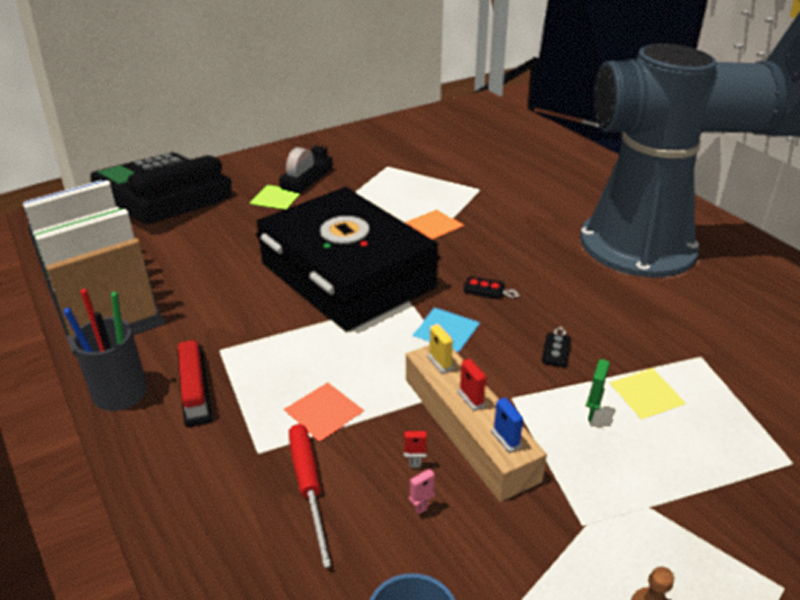

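Top view shows the stand at around (268,300), with red in the middle slot at (261,298). The lock is at (554,321), with the red dot at (516,327) and the green dot at (535,288). The small loose red key at (258,235) is the decoy. Next I'll enlarge both.

```bash
python3 - <<'E'
from h import *
c=load('top0'); im=c['color']
a=im[165:215,110:230]; b=im[165:245,310:410]
A=cv2.resize(a,None,fx=6,fy=6,interpolation=cv2.INTER_CUBIC);B=cv2.resize(b,(720,576)[:2],interpolation=cv2.INTER_CUBIC)[::1]
B=cv2.resize(im[183:228,325:385],None,fx=6,fy=6,interpolation=cv2.INTER_CUBIC)
o=np.zeros((575,720,3),np.uint8);o[:300]=A;o[305:575,:360]=B;cv2.imwrite('pics/crop.png',o)
hsv=cv2.cvtColor(im,cv2.COLOR_BGR2HSV)
def seg(lo,hi,box):
    u0,u1,v0,v1=box; m=cv2.inRange(hsv,lo,hi); z=np.zeros_like(m); z[v0:v1,u0:u1]=m[v0:v1,u0:u1]
    v,u=np.nonzero(z); return u,v
for n,box,lo,hi,z in [('redkey',(150,185,180,200),(0,170,100),(8,255,255),.102),('reddot',(322,338,200,220),(0,150,80),(10,255,255),.085),('green',(335,350,175,195),(50,120,60),(90,255,255),.085),('brass',(335,375,187,225),(10,90,120),(30,255,255),.089),('slot',(341,368,197,214),(0,0,0),(180,255,70),.089),('wood',(112,230,170,212),(8,60,130),(22,200,255),.05),('blue',(115,150,180,200),(100,150,60),(130,255,255),.102),('yel',(190,220,180,205),(24,150,100),(35,255,255),.102)]:
    u,v=seg(lo,hi,box)
    r=cv2.minAreaRect(np.c_[u,v].astype(np.float32)); print(n,len(u),u.mean().round(1),v.mean().round(1),w(c,u.mean(),v.mean(),z).round(4),r, np.median(c['depth'][v,u]).round(4),w(c,u.mean(),v.mean())[2].round(3))
E
```

```text
redkey 131 165.6 190.1 [0.5176 0.1834 0.102 ] ((166.43443298339844, 190.2213134765625), (21.18536376953125, 6.880716323852539), 5.19442892074585) 0.7591 0.102
reddot 27 329.9 208.7 [ 0.4766 -0.1439  0.085 ] ((329.5, 208.5), (5.0, 5.0), 90.0) 0.7754 0.086
green 23 342.0 183.8 [ 0.5267 -0.1701  0.085 ] ((342.0, 184.0), (4.0, 4.0), 90.0) 0.78 0.086
brass 293 354.4 205.1 [ 0.483  -0.1932  0.089 ] ((354.0, 205.0), (22.0, 22.0), 90.0) 0.7741 0.06
slot 112 354.5 205.5 [ 0.4822 -0.1933  0.089 ] ((354.5, 205.5), (7.0, 13.0), 90.0) 0.7893 0.059
wood 2521 172.9 191.1 [0.5189 0.1805 0.05  ] ((169.44821166992188, 190.47476196289062), (40.152503967285156, 115.23098754882812), 89.40933990478516) 0.8107 0.101
blue 123 130.5 188.0 [0.5227 0.2535 0.102 ] ((131.0, 188.0), (6.0, 22.0), 90.0) 0.7586 0.101
yel 103 202.7 192.3 [0.5123 0.11   0.102 ] ((203.0, 192.0), (18.0, 6.0), 0.0) 0.7592 0.103
```

View pics/crop.png

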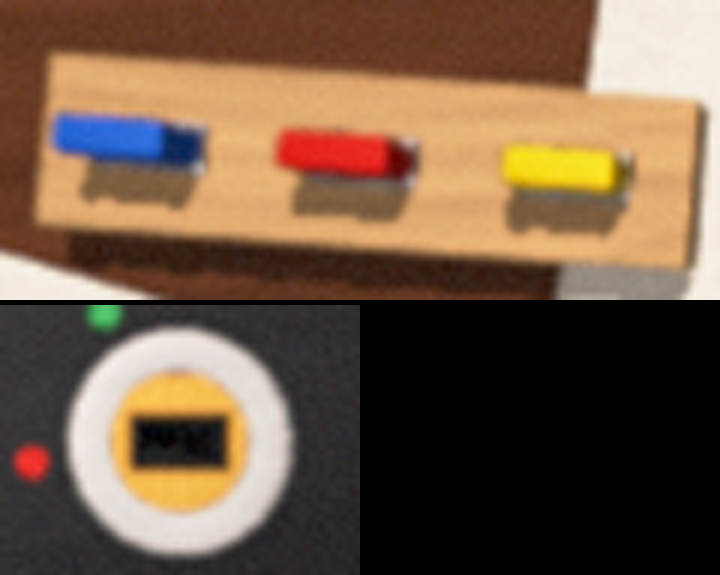

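The red head's top face is centred at native px (165,190) with its wide side along y. The slot is at (354.5,205.5), lying along the picture's horizontal, and heights match the spec (0.102 and about 0.089). I'll move above the key.

```bash
python3 -m pendant '[{"jaw":1,"linear":[0,0,0],"twist":6.97},{"jaw":1,"linear":[0,0,0],"twist":6.97},{"jaw":1,"linear":[0,0,0],"twist":6.97},{"jaw":1,"linear":[0,0,0],"twist":6.97},{"jaw":1,"linear":[0,0,0],"twist":6.97},{"jaw":1,"linear":[0,0,0],"twist":6.97},{"jaw":1,"linear":[0,0,0],"twist":6.97},{"jaw":1,"linear":[0,0,0],"twist":6.97},{"jaw":1,"linear":[0,0,0],"twist":6.97},{"jaw":1,"linear":[0,0,0],"twist":6.97},{"jaw":1,"linear":[0,0,0],"twist":6.97},{"jaw":1,"linear":[0,0,0],"twist":0}]'
python3 -m pendant '[{"jaw":1,"linear":[-2.7,2.5,0],"twist":0},{"jaw":1,"linear":[-2.7,2.5,0],"twist":0},{"jaw":1,"linear":[-2.7,2.5,0],"twist":0},{"jaw":1,"linear":[-2.7,2.5,0],"twist":0},{"jaw":1,"linear":[-2.7,2.5,0],"twist":0},{"jaw":1,"linear":[-2.7,2.5,0],"twist":0},{"jaw":1,"linear":[-2.7,2.5,0],"twist":0},{"jaw":1,"linear":[-2.7,2.5,0],"twist":0},{"jaw":1,"linear":[-2.7,2.5,0],"twist":0},{"jaw":1,"linear":[-2.7,2.5,0],"twist":0},{"jaw":1,"linear":[-2.7,2.5,0],"twist":0},{"jaw":1,"linear":[-2.7,2.5,0],"twist":0}]'
cat >> h.py <<'E'
def to(x,y,z,ya=None):
    "needed shift in tool cm, twist deg (ya = world angle of tool y, deg)"
    from scipy.spatial.transform import Rotation as R
    o=robot.get_obs(); r=R.from_quat(o['tool_rot']).as_matrix()
    a=np.degrees(np.arctan2(r[1,1],r[0,1]))
    print('t',round(o['time'],2),'pos',o['position'].round(4),'yang',round(a,2),'F',o['ft_force'].round(1),'M',o['moment'].round(2),'w',round(o['grip_width'],4),o['grip_force'])
    print('shift cm',(r.T@(np.array([x,y,z])-o['position'])*100).round(2),'twist',None if ya is None else round(a-ya,2))
E
python3 -c "
from h import *
to(.5176,.1834,.18,-5)
"
```

```text
time: 1.1
position: [0.1957, 0.5932, 0.239]
tool_rot: [0.738, 0.675, -0.001, 0.0]
ft_force: [-0.6, 0.6, -0.5]
grip_width: 0.0869
grip_force: 0.0
time: 2.1
position: [0.4675, 0.2432, 0.2395]
tool_rot: [0.736, 0.677, -0.0, -0.0]
ft_force: [0.2, -1.1, 0.8]
grip_width: 0.0868
grip_force: 0.0
t 2.1 pos [0.4675 0.2432 0.2395] yang -4.74 F [ 0.2 -1.1  0.8] M [-0.1   0.04 -0.  ] w 0.0868 0.0
shift cm [-5.55  5.49  5.95] twist 0.26
```

```bash
python3 -m pendant '[{"jaw":1,"linear":[-2.2,2.2,1],"twist":0.2},{"jaw":1,"linear":[-2.2,2.2,2],"twist":0},{"jaw":1,"linear":[-1.15,1.1,2],"twist":0},{"jaw":1,"linear":[0,0,1],"twist":0},{"jaw":1,"linear":[0,0,0],"twist":0}]'
python3 - <<'E'
from h import *
to(.5176,.1834,.081,-5)
c=shot('wrist','w1');print(np.linalg.inv(c['view']).round(3))
cv2.imwrite('pics/w1b.png',cv2.resize(c['color'],(800,600)))
E
```

```text
time: 2.52
position: [0.515, 0.1838, 0.1769]
tool_rot: [0.738, 0.675, -0.003, -0.002]
ft_force: [-0.6, 1.1, -0.3]
grip_width: 0.0873
grip_force: 0.0
t 2.52 pos [0.515  0.1838 0.1769] yang -5.14 F [-0.6  1.1 -0.3] M [-0.08  0.06  0.02] w 0.0873 0.0
shift cm [-0.01  0.32  9.59] twist -0.14
[[ 0.996 -0.084 -0.028  0.521]
 [-0.088 -0.961 -0.262  0.255]
 [-0.005  0.263 -0.965  0.32 ]
 [ 0.     0.     0.     1.   ]]
```

View pics/w1b.png

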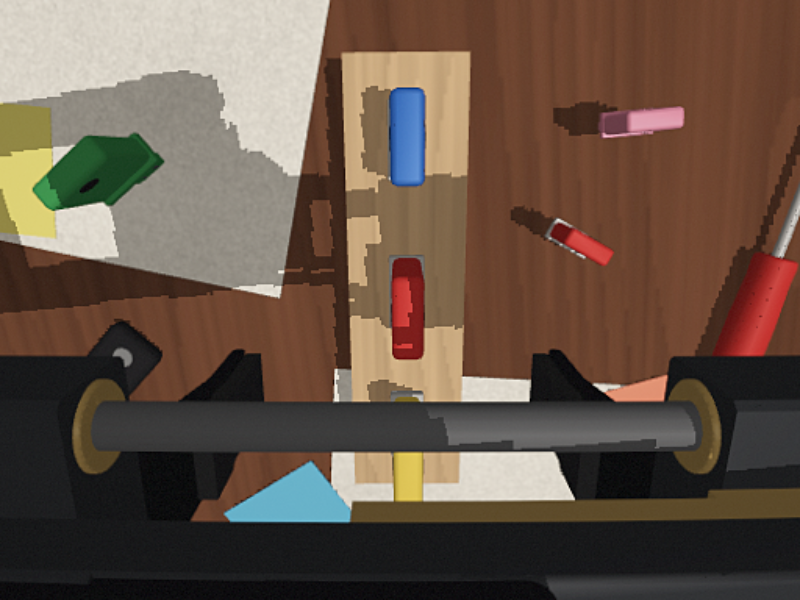

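The wrist view shows the red head at x 391–424 and y 258–358 (dark end face, then the top face), between the open fingers and parallel to them. I'll check its top-face corners.

```bash
python3 - <<'E'
from h import *
c=load('w1')
for u,v in [(391,277),(424,277),(393,358),(424,358),(408,258)]: print(u,v,w(c,u*.64,v*.64,.102).round(4),w(c,u*.64,v*.64).round(4))
u=261
for v in range(160,234,4): print(v,w(c,u,v).round(4))
E
```

```text
391 277 [0.5136 0.2056 0.102 ] [0.5119 0.1947 0.0541]
424 277 [0.5272 0.2044 0.102 ] [0.5285 0.1932 0.0541]
393 358 [0.5112 0.1698 0.102 ] [0.5087 0.1489 0.0486]
424 358 [0.5245 0.1686 0.102 ] [0.5253 0.1472 0.048 ]
408 258 [0.5212 0.2129 0.102 ] [0.5213 0.2047 0.0593]
160 [0.5215 0.2069 0.0497]
164 [0.5212 0.2045 0.0537]
168 [0.521  0.2046 0.0702]
172 [0.5208 0.2048 0.0847]
176 [0.5206 0.2048 0.0975]
180 [0.5204 0.2028 0.1005]
184 [0.5201 0.2002 0.1008]
188 [0.5199 0.1973 0.1001]
192 [0.5197 0.1946 0.1001]
196 [0.5195 0.192  0.1008]
200 [0.5192 0.1896 0.1017]
204 [0.519  0.1864 0.1003]
208 [0.5188 0.1838 0.1009]
212 [0.5185 0.1805 0.0995]
216 [0.5183 0.1778 0.0998]
220 [0.5181 0.1752 0.1006]
224 [0.5178 0.1722 0.1001]
228 [0.5176 0.1697 0.1011]
232 [0.5164 0.1455 0.0482]
```

```bash
python3 -c "
from h import *
to(.5187,.1858,.081,-5)"
python3 -m pendant '[{"jaw":1,"linear":[0.18,0.35,0.6],"twist":0},{"jaw":1,"linear":[0,0,2],"twist":0},{"jaw":1,"linear":[0,0,2.5],"twist":0},{"jaw":1,"linear":[0,0,2.5],"twist":0},{"jaw":1,"linear":[0,0,1.4],"twist":0},{"jaw":1,"linear":[0,0,0.5],"twist":0},{"jaw":1,"linear":[0,0,0],"twist":0}]'
python3 -c "
from h import *
to(.5187,.1858,.081,-5)"
```

```text
t 2.57 pos [0.5152 0.1847 0.1783] yang -5.08 F [ 0.1  0.3 -0.4] M [-0.2   0.1   0.01] w 0.0868 0.0
shift cm [0.14 0.38 9.72] twist -0.08
time: 3.15
position: [0.5197, 0.1874, 0.0841]
tool_rot: [0.737, 0.676, -0.0, -0.0]
ft_force: [0.2, -0.1, 0.5]
grip_width: 0.0868
grip_force: 0.0
t 3.15 pos [0.5197 0.1874 0.0841] yang -5.0 F [ 0.2 -0.1  0.5] M [-0.06  0.06  0.02] w 0.0868 0.0
shift cm [-0.16 -0.09  0.31] twist -0.0
```

```bash

python3 -m pendant '[{"jaw":1,"linear":[-0.1,-0.05,0.3],"twist":0},{"jaw":0,"linear":[0,0,0],"twist":0},{"jaw":0,"linear":[0,0,0],"twist":0},{"jaw":0,"linear":[0,0,0],"twist":0},{"jaw":0,"linear":[0,0,0],"twist":0},{"jaw":0,"linear":[0,0,0],"twist":0},{"jaw":0,"linear":[0,0,0],"twist":0},{"jaw":0,"linear":[0,0,0],"twist":0},{"jaw":0,"linear":[0,0,0],"twist":0},{"jaw":0,"linear":[0,0,0],"twist":0}]' 40
python3 -c "
from h import *
to(.5187,.1858,.081,-5)"
```

```text
time: 3.98
position: [0.5198, 0.1853, 0.0815]
tool_rot: [0.738, 0.675, -0.0, -0.0]
ft_force: [0.3, 0.4, 0.2]
grip_width: 0.0348
grip_force: 0.0
t 3.98 pos [0.5198 0.1853 0.0815] yang -5.14 F [0.3 0.4 0.2] M [-0.09  0.09 -0.06] w 0.0348 0.0
shift cm [ 0.04 -0.11  0.05] twist -0.14
```

Still closing.

```bash

python3 -m pendant '[{"jaw":0,"linear":[0,0,0],"twist":0},{"jaw":0,"linear":[0,0,0],"twist":0},{"jaw":0,"linear":[0,0,0],"twist":0},{"jaw":0,"linear":[0,0,0],"twist":0},{"jaw":0,"linear":[0,0,0],"twist":0},{"jaw":0,"linear":[0,0,0],"twist":0}]' 40
python3 -m pendant '[{"jaw":0,"linear":[0,0,-1],"twist":0},{"jaw":0,"linear":[0,0,-1.5],"twist":0},{"jaw":0,"linear":[0,0,-1.5],"twist":0},{"jaw":0,"linear":[0,0,-2],"twist":0},{"jaw":0,"linear":[0,0,-2],"twist":0},{"jaw":0,"linear":[0,0,-2],"twist":0},{"jaw":0,"linear":[0,0,-1],"twist":0},{"jaw":0,"linear":[0,0,0],"twist":0}]' 40
python3 - <<'E'
from h import *
to(.4826,-.1933,.20,-0.8)
c=shot('wrist','w2')
cv2.imwrite('pics/w2b.png',cv2.resize(c['color'],(800,600)))
E
```

```text
time: 4.48
position: [0.5198, 0.1853, 0.0815]
tool_rot: [0.738, 0.675, -0.0, -0.0]
ft_force: [-0.4, -0.4, -0.4]
grip_width: 0.0139
grip_force: 40.0
time: 5.15
position: [0.5214, 0.1856, 0.1944]
tool_rot: [0.738, 0.675, 0.002, 0.002]
ft_force: [0.3, -0.4, -1.0]
grip_width: 0.0136
grip_force: 40.0
t 5.15 pos [0.5214 0.1856 0.1944] yang -5.13 F [ 0.3 -0.4 -1. ] M [-0.09  0.07  0.04] w 0.0136 40.00645782187348
shift cm [-38.08  -0.48  -0.61] twist -4.33
```

View pics/w2b.png

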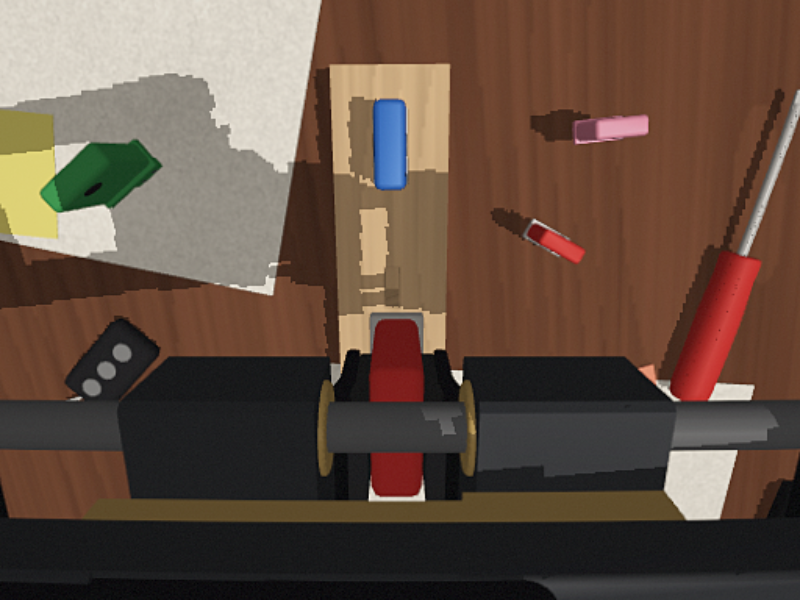

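The red key is out of the stand and gripped. Its top face runs to about y=495, and the blue and yellow keys are undisturbed. I'll measure its offset in the hand.

```bash
python3 - <<'E'
from h import *
from scipy.spatial.transform import Rotation as R
o=robot.get_obs(); r=R.from_quat(o['tool_rot']).as_matrix()
for f,u,vs in (('w2',254,list(range(200,258,5))+list(range(288,322,3))),):
    c=load(f)
    for v in vs: p=w(c,u,v); print(v,p.round(4),'tool',((r.T@(p-o['position']))*1000).round(1))
# slot orientation from top pic
c=load('top0'); g=cv2.cvtColor(c['color'],cv2.COLOR_BGR2GRAY)[198:214,342:368].astype(float)
m=np.clip(110-g,0,None); yy,xx=np.mgrid[198:214,342:368]; s=m.sum();cx=(m*xx).sum()/s;cy=(m*yy).sum()/s
a=.5*np.arctan2(2*(m*(xx-cx)*(yy-cy)).sum(),(m*((xx-cx)**2-(yy-cy)**2)).sum()); print('slot',cx,cy,np.degrees(a),w(c,cx,cy,.089))
im=c['color'];hsv=cv2.cvtColor(im,cv2.COLOR_BGR2HSV)
mm=(cv2.inRange(hsv,(0,0,150),(180,60,255)));mm[:180]=0;mm[232:]=0;mm[:,:332]=0;mm[:,378:]=0
n,l,st,ce=cv2.connectedComponentsWithStats(mm);i=1+st[1:,4].argmax();print('ring',st[i],ce[i],w(c,*ce[i],.09))
E
```

```text
200 [0.5227 0.2052 0.1643] tool [19.9  0.4 28.5]
205 [0.5226 0.2051 0.1726] tool [19.8  0.3 20.2]
210 [0.5225 0.2052 0.1809] tool [19.9  0.3 11.9]
215 [0.5225 0.2052 0.1882] tool [19.9  0.2  4.7]
220 [0.5224 0.2054 0.1954] tool [20.1  0.2 -2.5]
225 [0.5224 0.2052 0.2012] tool [19.9  0.2 -8.4]
230 [0.5223 0.2053 0.2072] tool [ 20.    0.1 -14.4]
235 [0.5222 0.205  0.2115] tool [ 19.7   0.1 -18.7]
240 [0.5221 0.2032 0.2124] tool [ 17.9   0.1 -19.6]
245 [0.522  0.2019 0.2143] tool [ 16.6   0.1 -21.4]
250 [0.5218 0.2002 0.215 ] tool [ 14.8   0.1 -22.1]
255 [0.5216 0.1972 0.2133] tool [ 11.9   0.1 -20.4]
288 [0.5224 0.2121 0.2628] tool [ 26.8  -0.2 -70. ]
291 [0.5201 0.1813 0.2132] tool [ -4.1   0.1 -20.4]
294 [0.5201 0.1803 0.2139] tool [ -5.1   0.1 -21. ]
297 [0.5199 0.1789 0.2139] tool [ -6.5   0.1 -21. ]
300 [0.5198 0.1774 0.2138] tool [ -8.    0.2 -20.9]
303 [0.5196 0.1751 0.2124] tool [-10.3   0.2 -19.6]
306 [0.5195 0.1745 0.2135] tool [-11.    0.2 -20.7]
309 [0.5194 0.1732 0.2137] tool [-12.2   0.2 -20.9]
312 [0.5193 0.171  0.2127] tool [-14.4   0.2 -19.8]
315 [0.5191 0.1698 0.213 ] tool [-15.6   0.2 -20.2]
318 [ 0.5075  0.0173 -0.0009] tool [-168.7    1.6  193.6]
321 [0.5221 0.2089 0.2715] tool [ 23.6  -0.2 -78.6]
slot 354.42410312781055 205.3218746877186 0.7871225701424208 [ 0.48257755 -0.19320136  0.089     ]
ring [336 187  37  37 629] [354.31160572 205.05405405] [ 0.48309893 -0.19274012  0.09      ]
```

```bash

python3 -m pendant '[{"jaw":0,"linear":[-2,0,-0.3],"twist":-1},{"jaw":0,"linear":[-3.8,0,-0.3],"twist":-1},{"jaw":0,"linear":[-3.9,0,0],"twist":-1.5},{"jaw":0,"linear":[-4,0,0],"twist":0},{"jaw":0,"linear":[-4,0,0],"twist":0},{"jaw":0,"linear":[-4,0,0],"twist":0},{"jaw":0,"linear":[-4,0,0],"twist":0},{"jaw":0,"linear":[-4,0,0],"twist":0},{"jaw":0,"linear":[-4,-0.6,0],"twist":0},{"jaw":0,"linear":[-4,-0.6,0],"twist":0},{"jaw":0,"linear":[-4,0,0],"twist":0},{"jaw":0,"linear":[-3,0,0],"twist":0}]' 40
python3 -m pendant '[{"jaw":0,"linear":[0,0,0],"twist":0},{"jaw":0,"linear":[0,0,0],"twist":0},{"jaw":0,"linear":[0,0,0],"twist":0}]' 40
python3 - <<'E'
from h import *
to(.4826,-.1933,.20,-1.6)
c=shot('wrist','w3')
cv2.imwrite('pics/w3b.png',cv2.resize(c['color'],(800,600)))
E
```

```text
time: 6.2
position: [0.4898, -0.2638, 0.196]
tool_rot: [0.718, 0.696, -0.0, -0.001]
ft_force: [0.8, 0.9, 0.3]
grip_width: 0.0138
grip_force: 40.0
time: 6.45
position: [0.4901, -0.26, 0.1961]
tool_rot: [0.717, 0.697, -0.0, -0.002]
ft_force: [0.5, 0.4, 0.6]
grip_width: 0.0138
grip_force: 40.0
t 6.45 pos [ 0.4901 -0.26    0.1961] yang -1.67 F [0.5 0.4 0.6] M [-0.09  0.02 -0.  ] w 0.0138 40.00667872343911
shift cm [ 6.64 -0.94 -0.37] twist -0.07
```

View pics/w3b.png

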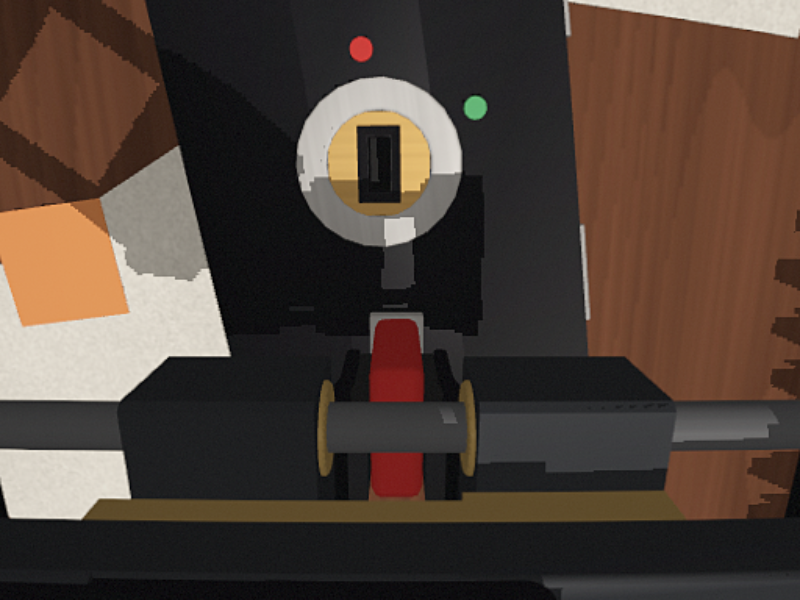

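The lock is in clear view: ring bounds x 297–463 and y 77–247, slot corners around (357,126), (400,125), (401,202), (359,203). The red dot is at (361,49) and the green at (475,108).

```bash
python3 - <<'E'
from h import *
c=load('w3'); W=lambda u,v,z:w(c,u*.64,v*.64,z)
P=np.array([W(*p,.089) for p in [(357,126),(400,125),(401,202),(359,203)]]);print(P.round(4),P.mean(0).round(4))
for i,j in((0,3),(1,2)):
    d=P[i]-P[j];print(np.linalg.norm(d),'tilt',np.degrees(np.arctan2(d[0],d[1])))
R=[W(*p,.09) for p in [(297,162),(463,162),(380,77),(380,247)]];print(np.round(R,4),((R[0]+R[1])/2).round(4),((R[2]+R[3])/2).round(4))
k=P.mean(0)
for p in((361,49),(475,108)):
    d=W(*p,.085)-k;print(np.degrees(np.arctan2(d[0],d[1])))
# key position in same picture, tool frame rel
k=(np.array(((R[2]+R[3])/2))+P.mean(0))/2
o=robot.get_obs()
for v in (205,215,225,235,312,315,316,317): print(v,(w(c,254,v)-o['position']).round(4))
E
```

```text
[[ 0.4739 -0.1761  0.089 ]
 [ 0.493  -0.1762  0.089 ]
 [ 0.4926 -0.2101  0.089 ]
 [ 0.4733 -0.21    0.089 ]] [ 0.4832 -0.1931  0.089 ]
0.033928728185892584 tilt 1.0384529331568235
0.033891018778467105 tilt 0.7166799090302014
[[ 0.4462 -0.1908  0.09  ]
 [ 0.5209 -0.1929  0.09  ]
 [ 0.4848 -0.156   0.09  ]
 [ 0.4822 -0.2305  0.09  ]] [ 0.4836 -0.1919  0.09  ] [ 0.4835 -0.1932  0.09  ]
-7.3393110430317385
61.6640625552507
205 [-0.0004  0.0191 -0.022 ]
215 [-0.0004  0.0191 -0.0065]
225 [-0.0004  0.019   0.0063]
235 [-0.0004  0.0185  0.016 ]
312 [-0.0013 -0.0145  0.0189]
315 [-0.0013 -0.0163  0.0184]
316 [-0.0013 -0.0165  0.0189]
317 [-0.0014 -0.0175  0.0181]
```

```bash

python3 -m pendant '[{"jaw":0,"linear":[2,-0.3,0.5],"twist":-0.5},{"jaw":0,"linear":[2.6,-0.3,1],"twist":0},{"jaw":0,"linear":[2,-0.05,1],"twist":0},{"jaw":0,"linear":[0,0,0.5],"twist":0},{"jaw":0,"linear":[0,0,0],"twist":0},{"jaw":0,"linear":[0,0,0],"twist":0},{"jaw":0,"linear":[0,0,0],"twist":0}]' 40
python3 -c "
from h import *
to(.4834,-.194,.160,-1.1);to(.4834,-.194,.160,-1.1)"
```

```text
time: 7.08
position: [0.4869, -0.1953, 0.168]
tool_rot: [0.714, 0.7, 0.0, 0.001]
ft_force: [-0.4, -0.0, -0.3]
grip_width: 0.0137
grip_force: 40.0
t 7.08 pos [ 0.4869 -0.1953  0.168 ] yang -1.1 F [-0.4 -0.  -0.3] M [-0.09  0.03 -0.05] w 0.0137 40.00650354777463
shift cm [ 0.13 -0.36  0.8 ] twist -0.0
t 7.08 pos [ 0.4869 -0.1953  0.168 ] yang -1.1 F [-0.4 -0.  -0.3] M [-0.09  0.03 -0.05] w 0.0137 40.00650354777463
shift cm [ 0.13 -0.36  0.8 ] twist -0.0
```

```bash

python3 -m pendant '[{"jaw":0,"linear":[0.1,-0.3,0.3],"twist":0},{"jaw":0,"linear":[0,0,0],"twist":0},{"jaw":0,"linear":[0,0,0],"twist":0}]' 40
python3 -m pendant '[{"jaw":0,"linear":[0,0,0],"twist":0}]' 40
python3 -m pendant '[{"jaw":0,"linear":[0,0,0],"twist":0}]' 40
python3 - <<'E'
from h import *
to(.4834,-.194,.160,-1.1)
a=shot('top','top1')
cv2.imwrite('pics/t1.png',cv2.resize(a['color'][150:250,300:420],None,fx=6,fy=6,interpolation=cv2.INTER_CUBIC))
E
```

```text
time: 7.33
position: [0.4829, -0.1942, 0.1646]
tool_rot: [0.714, 0.7, -0.0, -0.0]
ft_force: [-0.1, -0.4, -0.2]
grip_width: 0.0137
grip_force: 40.0
time: 7.42
position: [0.4832, -0.1943, 0.1647]
tool_rot: [0.714, 0.7, 0.0, 0.0]
ft_force: [0.3, 0.1, -0.7]
grip_width: 0.0137
grip_force: 40.0
time: 7.5
position: [0.4832, -0.1942, 0.1647]
tool_rot: [0.714, 0.7, 0.0, 0.0]
ft_force: [0.1, 0.1, -1.4]
grip_width: 0.0137
grip_force: 40.0
t 7.5 pos [ 0.4832 -0.1942  0.1647] yang -1.16 F [ 0.1  0.1 -1.4] M [-0.07  0.02 -0.03] w 0.0137 40.00659471319523
shift cm [0.02 0.02 0.47] twist -0.06
```

Well aligned. I'll lower in small steps and watch the force.

```bash

python3 -m pendant '[{"jaw":0,"linear":[0,0,0.5],"twist":0},{"jaw":0,"linear":[0,0,0.5],"twist":0},{"jaw":0,"linear":[0,0,0.4],"twist":0},{"jaw":0,"linear":[0,0,0],"twist":0}]' 40
python3 -m pendant '[{"jaw":0,"linear":[0,0,0.4],"twist":0},{"jaw":0,"linear":[0,0,0.3],"twist":0},{"jaw":0,"linear":[0,0,0],"twist":0}]' 40
python3 -c "
from h import *
to(.4834,-.194,.1215,-1.1)"
```

```text
time: 7.88
position: [0.4825, -0.1934, 0.1494]
tool_rot: [0.714, 0.7, -0.0, -0.001]
ft_force: [0.1, 0.1, -0.4]
grip_width: 0.0138
grip_force: 40.0
time: 8.13
position: [0.4828, -0.1936, 0.1428]
tool_rot: [0.714, 0.7, -0.0, -0.001]
ft_force: [-0.5, 0.3, -1.5]
grip_width: 0.0135
grip_force: 40.0
t 8.13 pos [ 0.4828 -0.1936  0.1428] yang -1.14 F [-0.5  0.3 -1.5] M [-0.06  0.06  0.02] w 0.0135 40.006524626514874
shift cm [-0.04  0.06  2.13] twist -0.04
```

Going in freely, now 14 mm deep.

```bash

python3 -m pendant '[{"jaw":0,"linear":[0,0,0.5],"twist":0},{"jaw":0,"linear":[0,0,0.5],"twist":0},{"jaw":0,"linear":[0,0,0.5],"twist":0},{"jaw":0,"linear":[0,0,0],"twist":0}]' 40
python3 -m pendant '[{"jaw":0,"linear":[0,0,0.3],"twist":0},{"jaw":0,"linear":[0,0,0.2],"twist":0},{"jaw":0,"linear":[0,0,0],"twist":0},{"jaw":0,"linear":[0,0,0],"twist":0}]' 40
python3 -m pendant '[{"jaw":0,"linear":[0,0,0.1],"twist":0},{"jaw":0,"linear":[0,0,0.1],"twist":0},{"jaw":0,"linear":[0,0,0],"twist":0}]' 40
python3 -c "
from h import *
to(.4834,-.194,.1215,-1.1)"
```

```text
time: 8.47
position: [0.4825, -0.1934, 0.1274]
tool_rot: [0.714, 0.7, -0.0, -0.001]
ft_force: [-0.3, 0.8, -0.7]
grip_width: 0.0135
grip_force: 40.0
time: 8.8
position: [0.4831, -0.1938, 0.1235]
tool_rot: [0.714, 0.7, -0.0, -0.0]
ft_force: [-0.6, -0.7, -1.0]
grip_width: 0.0137
grip_force: 40.0
time: 9.05
position: [0.4831, -0.1938, 0.1215]
tool_rot: [0.714, 0.7, -0.0, -0.0]
ft_force: [0.5, -1.1, -0.2]
grip_width: 0.0137
grip_force: 40.0
t 9.05 pos [ 0.4831 -0.1938  0.1215] yang -1.14 F [ 0.5 -1.1 -0.2] M [-0.05  0.06 -0.03] w 0.0137 40.00651537149679
shift cm [-0.02  0.03  0.  ] twist -0.04
```

```bash

python3 -m pendant '[{"jaw":0,"linear":[0,0,0.1],"twist":0},{"jaw":0,"linear":[0,0,0],"twist":0}]' 40
python3 -m pendant '[{"jaw":0,"linear":[0,0,0.1],"twist":0},{"jaw":0,"linear":[0,0,0],"twist":0}]' 40
```

```text
time: 9.22
position: [0.4832, -0.1938, 0.1213]
tool_rot: [0.714, 0.7, 0.0, 0.0]
ft_force: [-1.0, 1.1, 5.1]
grip_width: 0.014
grip_force: 40.0
time: 9.38
position: [0.4833, -0.1939, 0.1212]
tool_rot: [0.714, 0.7, 0.0, 0.0]
ft_force: [-1.8, 0.7, 12.7]
grip_width: 0.0139
grip_force: 40.0
```

The key is home (bottomed at 0.1213, as predicted). I'll ease the press a little and turn.

```bash

python3 -m pendant '[{"jaw":0,"linear":[0,0,-0.1],"twist":4},{"jaw":0,"linear":[0,0,0],"twist":4},{"jaw":0,"linear":[0,0,0],"twist":4},{"jaw":0,"linear":[0,0,0],"twist":4},{"jaw":0,"linear":[0,0,0],"twist":4},{"jaw":0,"linear":[0,0,0],"twist":0}]' 50
python3 -c "
from h import *
to(.4834,-.194,.1215,-62)"
python3 -m pendant '[{"jaw":0,"linear":[0,0,0],"twist":5},{"jaw":0,"linear":[0,0,0],"twist":5},{"jaw":0,"linear":[0,0,0],"twist":5},{"jaw":0,"linear":[0,0,0],"twist":5},{"jaw":0,"linear":[0,0,0],"twist":5},{"jaw":0,"linear":[0,0,0],"twist":5},{"jaw":0,"linear":[0,0,0],"twist":5},{"jaw":0,"linear":[0,0,0],"twist":3},{"jaw":0,"linear":[0,0,0],"twist":0}]' 50
python3 -c "
from h import *
to(.4834,-.194,.1215,-76)"
```

```text
time: 9.88
position: [0.4835, -0.1941, 0.1213]
tool_rot: [0.825, 0.565, 0.0, 0.001]
ft_force: [-1.0, 0.0, 5.5]
grip_width: 0.0137
grip_force: 50.0
t 9.88 pos [ 0.4835 -0.1941  0.1213] yang -21.19 F [-1.   0.   5.5] M [0.02 0.26 0.08] w 0.0137 50.021865246699235
shift cm [ 0.   -0.01 -0.02] twist 40.81
time: 10.63
position: [0.4828, -0.1936, 0.1213]
tool_rot: [0.964, 0.266, -0.0, -0.0]
ft_force: [-2.5, 1.2, 6.7]
grip_width: 0.0139
grip_force: 50.0
t 10.63 pos [ 0.4828 -0.1936  0.1213] yang -59.12 F [-2.5  1.2  6.7] M [0.05 0.51 0.06] w 0.0139 50.02667116526027
shift cm [ 0.03  0.06 -0.02] twist 16.88
```

```bash

python3 -m pendant '[{"jaw":0,"linear":[0,0,0],"twist":3},{"jaw":0,"linear":[0,0,0],"twist":3},{"jaw":0,"linear":[0,0,0],"twist":3},{"jaw":0,"linear":[0,0,0],"twist":0}]' 50 >/dev/null
python3 -c "
from h import *
to(.4834,-.194,.1215,-76)"
python3 -m pendant '[{"jaw":0,"linear":[0,0,0],"twist":2},{"jaw":0,"linear":[0,0,0],"twist":2},{"jaw":0,"linear":[0,0,0],"twist":0}]' 50 >/dev/null
python3 -c "
from h import *
to(.4834,-.194,.1215,-76)"
python3 -m pendant '[{"jaw":0,"linear":[0,0,0],"twist":2},{"jaw":0,"linear":[0,0,0],"twist":1},{"jaw":0,"linear":[0,0,0],"twist":0}]' 50 >/dev/null
python3 -c "
from h import *
to(.4834,-.194,.1215,-76)"
```

```text
t 10.97 pos [ 0.4827 -0.1935  0.1213] yang -68.12 F [-2.  -0.1  7.8] M [0.13 0.61 0.08] w 0.0137 50.02748392580543
shift cm [ 0.04  0.07 -0.02] twist 7.88
t 11.22 pos [ 0.4827 -0.1934  0.1213] yang -72.08 F [-2.1  1.   7.8] M [0.18 0.58 0.06] w 0.0139 50.02841454886948
shift cm [ 0.05  0.08 -0.02] twist 3.92
t 11.47 pos [ 0.4827 -0.1934  0.1213] yang -75.05 F [-2.3  1.1  8. ] M [0.21 0.56 0.07] w 0.0137 50.02810709160258
shift cm [ 0.06  0.08 -0.02] twist 0.95
```

Not at the stop yet, as the torque is still only friction.

```bash

python3 -m pendant '[{"jaw":0,"linear":[0,0,0],"twist":1.5},{"jaw":0,"linear":[0,0,0],"twist":1},{"jaw":0,"linear":[0,0,0],"twist":0}]' 50 >/dev/null
python3 -c "
from h import *
to(.4834,-.194,.1215,-76)"
python3 -m pendant '[{"jaw":0,"linear":[0,0,0],"twist":1.5},{"jaw":0,"linear":[0,0,0],"twist":1},{"jaw":0,"linear":[0,0,0],"twist":0}]' 50 >/dev/null
python3 -c "
from h import *
to(.4834,-.194,.1215,-76)"
```

```text
t 11.72 pos [ 0.4826 -0.1934  0.1213] yang -77.55 F [-1.7  1.   7.4] M [0.14 0.56 0.06] w 0.0137 50.02842488524038
shift cm [ 0.06  0.08 -0.02] twist -1.55
t 11.97 pos [ 0.4827 -0.1933  0.1213] yang -80.0 F [-2.8  1.7  8.5] M [0.28 0.55 0.24] w 0.0138 50.021829312481714
shift cm [ 0.06  0.08 -0.02] twist -4.0
```

```bash

python3 -m pendant '[{"jaw":0,"linear":[0,0,0],"twist":1.5},{"jaw":0,"linear":[0,0,0],"twist":0},{"jaw":0,"linear":[0,0,0],"twist":0}]' 50 >/dev/null
python3 -c "
from h import *
to(.4834,-.194,.1215,-76)"
python3 -m pendant '[{"jaw":0,"linear":[0,0,0],"twist":1.5},{"jaw":0,"linear":[0,0,0],"twist":0},{"jaw":0,"linear":[0,0,0],"twist":0}]' 50 >/dev/null
python3 - <<'E'
from h import *
to(.4834,-.194,.1215,-76)
c=shot('wrist','w4'); cv2.imwrite('pics/w4b.png',cv2.resize(c['color'],(800,600)))
E
```

```text
t 12.22 pos [ 0.4827 -0.1932  0.1213] yang -81.41 F [-2.1  2.   7.4] M [0.39 0.48 0.44] w 0.0138 50.024427694715996
shift cm [ 0.06  0.09 -0.02] twist -5.41
t 12.47 pos [ 0.4827 -0.1932  0.1213] yang -82.84 F [-0.3  2.3  7.3] M [0.37 0.47 0.65] w 0.0143 50.042520827246335
shift cm [ 0.06  0.09 -0.02] twist -6.84
```

The stop has been reached: torque climbs to 0.65 N m. I'll relax the twist within the play and open.

```bash

python3 -m pendant '[{"jaw":0,"linear":[0,0,0],"twist":-2},{"jaw":0,"linear":[0,0,0],"twist":-1.5},{"jaw":0,"linear":[0,0,0],"twist":0}]' 10
python3 -m pendant '[{"jaw":0.3,"linear":[0,0,0],"twist":0},{"jaw":0.5,"linear":[0,0,0],"twist":0},{"jaw":0.6,"linear":[0,0,0],"twist":0},{"jaw":0.6,"linear":[0,0,0],"twist":0},{"jaw":0.6,"linear":[0,0,0],"twist":0},{"jaw":0.6,"linear":[0,0,0],"twist":0},{"jaw":0.6,"linear":[0,0,0],"twist":0},{"jaw":0.6,"linear":[0,0,0],"twist":0},{"jaw":0.6,"linear":[0,0,0],"twist":0},{"jaw":0.6,"linear":[0,0,0],"twist":0}]'
python3 -m pendant '[{"jaw":0.6,"linear":[0,0,-1],"twist":0},{"jaw":0.6,"linear":[0,0,-2],"twist":0},{"jaw":0.6,"linear":[0,0,-3],"twist":0},{"jaw":0.6,"linear":[0,0,-3],"twist":0},{"jaw":0.6,"linear":[0,0,-3],"twist":0},{"jaw":0.6,"linear":[-3,0,0],"twist":0},{"jaw":0.6,"linear":[-4,0,0],"twist":0},{"jaw":0.6,"linear":[-4,0,0],"twist":0},{"jaw":0.6,"linear":[-4,0,0],"twist":0},{"jaw":0.6,"linear":[0,0,0],"twist":0}]'
python3 - <<'E'
from h import *
a=shot('top','top2');b=shot('scene','sc2')
A=cv2.resize(a['color'][160:250,300:410],(733,600),interpolation=cv2.INTER_CUBIC)
cv2.imwrite('pics/t2.png',A)
cv2.imwrite('pics/s2.png',cv2.resize(b['color'][110:215,150:290],(800,600),interpolation=cv2.INTER_CUBIC))
E
```

```text
time: 12.77
position: [0.4831, -0.1932, 0.1213]
tool_rot: [0.996, 0.092, 0.0, -0.0]
ft_force: [-2.1, 0.8, 5.7]
grip_width: 0.0139
grip_force: 10.1
time: 13.6
position: [0.4832, -0.1938, 0.1205]
tool_rot: [0.996, 0.09, -0.0, 0.0]
ft_force: [-0.5, -0.3, 0.2]
grip_width: 0.0519
grip_force: 0.0
time: 14.43
position: [0.3293, -0.2192, 0.2406]
tool_rot: [0.996, 0.088, -0.003, -0.002]
ft_force: [-0.1, 1.2, -0.1]
grip_width: 0.0522
grip_force: 0.0
```

View pics/t2.png

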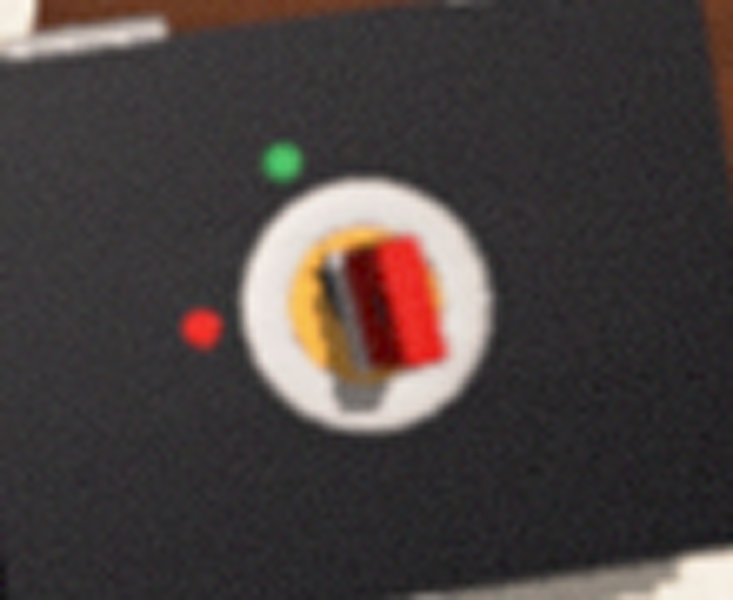

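View pics/s2.png

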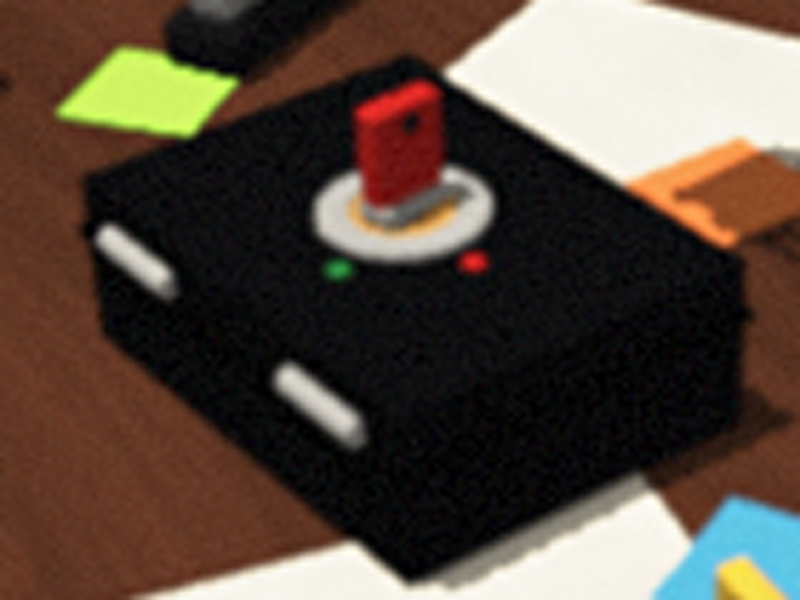

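Top view: the head is at (412,300), turned about 79°. Scene view: the key stands upright with its collar down on the brass lock and the hand clear. I'll check height and tilt, then hand in if they are right.

```bash
python3 - <<'E'
from h import *
a=load('top2')
ok=[]
for du in(0,1):
  for dv in (-4,0,4):
    p=w(a,362+du-dv*-.15,205+dv);print(p.round(4))
    ok.append(p)
p=np.mean(ok,0); print(p.round(4), robot.get_obs()['time'])
if abs(p[2]-.142)<.005 and abs(p[0]-.4834)<.006 and abs(p[1]+.193)<.006: print(robot.hand_in())
E
```

```text
[ 0.4894 -0.1934  0.1424]
[ 0.4818 -0.1942  0.1429]
[ 0.4743 -0.1951  0.1426]
[ 0.4893 -0.1951  0.143 ]
[ 0.4819 -0.1969  0.1397]
[ 0.4743 -0.1976  0.1406]
[ 0.4818 -0.1954  0.1419] 14.5333
the job is handed in; nothing more can be done
None
```

The red key is fully home and upright in the lock, turned clockwise to its stop and released; I handed the job in at about 14.5 s, before the result of the judging was known.

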